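# Put the doming kit back in its fitted caddy

### The arm

A 6-joint arm with a two-finger parallel gripper is mounted at the origin on the work surface. World frame = base frame: x ahead of the robot, y to its left, z up, the work surface at z = 0. Lengths are in m, angles in rad, forces in N, time in s.
With the tool pointing down it reaches from about 0.325 to 0.75 m from the base axis. Payload 7.6 kg.
Tool frame: the origin (TCP) lies between the finger pads; the fingertips stand manip.nose_length ahead of it and the grasp point (between the pads) lies 8 mm behind it (manip.nose_length is the distance from the TCP to the fingertips, in m); z points along the fingers, y is the line along which they close (so a half turn about z gives the same grasp; the last joint's range is limited). The gripper opens to 85 mm and grips with 20 to 120 N. Pads are 22 mm wide; open, the fingers measure 114 mm over their backs; the gripper's body (76 mm by 85 mm) begins 54 mm behind the grasp point. The pads swing forward as they close: fully open they stand 13 mm farther back than shut.
Start: joints at [1.149, 0.052, 1.401, -0, 1.689, -0.07], TCP at [0.181, 0.493, 0.242] pointing down, gripper open.
Joint ranges: [-2.9, 2.9], [-0.91, 2.17], [0.12, 2.37], [-1.06, 4.2], [0.26, 2.73], [-2.93, 2.93]. Speed limits (rad/s): [2.57, 2.57, 3.01, 3.14, 3.14, 3.14].

### API

Orientations are given as a unit quaternion [w, x, y, z].
In Python, from cell import monitor, imaging, order, manip gives the robot as it stands.
- The arm moves only by the tool move_arm, never from a script. Its arguments are lists of equal length, an entry for each row: "gripper": the opening, from -1 (shut) to 1 (fully open); "dp": the shift along the tool's x, y, z as a fraction of full scale, a list of three; "spin": the turn about the tool's z as a fraction of full scale. A call has 1 to 12 rows; each row is the pose to reach, as a shift and turn from the pose commanded when the call began, along the tool's axes at that moment; what a row does not reach only later rows make up. Full scale, the value 1, is 250 mm for a shift and 45 degrees for a turn. A row lasts 1/10 s, in which the tool goes at most 50 mm and 8.59 degrees, less where a joint would pass 70% of its speed; a pose out of reach is approached as far as the arm can. A call with a number of a shift or a turn outside -1 to 1 is refused whole. A call with a gripper value outside its range is refused whole. The fingers move at their own pace and stop on an object; "force" is the grip in N (left out, the last holds). Time passes only in rows, so rows that repeat a pose let the fingers close. It gives the time, the measured TCP pose, the force, the opening and the grip force at its end, in the units of the state.
- monitor.observe(): the state, without advancing time (a new reading comes with each control period).
- imaging.read_camera(name): name is "scene" or "top" or "wrist"; returns (picture, depth): 384x512x3 uint8, red, green, blue; 384x512 float32, m along the optical axis (not along the pixel's ray), 0 where there is no reading.
- imaging.get_calibration(name): a dict with "fx", "fy", "cx", "cy" (pixels), "cam_to_world" (4x4, takes a point from camera to world coordinates); the wrist camera has in their place "mount" (4x4, takes a point from camera to tool coordinates, whose origin is the TCP and whose axes are the flange's). Camera axes: x right, y down, z forward; pixel columns grow to the right and rows downward; lengths in m; the calibration is good to about 2 mm. A picture is of the moment at which its call begins: read the wrist's pose just before it. get_calibration takes no time and is no camera call.
- order.hand_in(): hands the job in; it is judged then, once.
The state is a dict: "time": time; "qpos": joint angles; "qvel": joint speeds; "tau": joint torques, N m; "tool_pos": TCP position; "ee_rot": TCP orientation; "force": force on the tool from outside, world axes, zero at the start; "moment": the same for the moment, N m; "grip_width": opening from 0.0 (shut) to 1.0 (fully open); "gripper_force": force on a finger pad.
Only numpy, scipy, OpenCV 4.12 (cv2) and the standard library are available. Lean on these libraries where they do the work, as an engineer would, in place of code of your own. Each camera call takes 0.05 s, during which the arm holds its last target. There are 200 camera calls.

### The job

Put the doming kit away in its wooden caddy: stand the doming cube in the square recess, the grooved swage block in the long recess, the large round-headed punch in the larger round recess and the small round-headed punch in the smaller one, each the same way up as you found it and flat on the recess floor. Set each piece down, do not drop it, and leave the smooth bench block and the flat-ended punch standing where they are: they are not part of the kit.

Things in the scene. Friction and masses are not known exactly. Their poses are not given: they have to be found in the camera images.
- doming_cube: Steel cube of 40 mm with a 30 mm round hollow in its top and smaller hollow marks on its sides, standing on the cork pad (3 mm thick). Origin: centre of its underside; z up. x and y square to its sides. About 0.4 kg.
- swage_block: Steel block 70 x 34 mm, 28 mm high, with four grooves 14, 11, 8 and 5 mm wide and 10 mm deep running across its top. Origin: centre of its underside; z up. x along its 70 mm length, y across its 34 mm width (grip here). Stands on the cork pad (3 mm thick). About 0.4 kg.
- punch_large: Steel doming punch standing upright on the cork pad (3 mm thick), 65 mm tall: foot 28 mm in diameter, widening to a head 38 mm in diameter that has straight sides from 34 to 46 mm above the foot and a half-ball top. Origin: centre of its underside; z up. z along the punch. About 0.36 kg.
- punch_small: Steel doming punch standing upright on the cork pad (3 mm thick), 52 mm tall: foot 18 mm in diameter, widening to a head 24 mm in diameter that has straight sides from 28 to 40 mm above the foot and a half-ball top. Origin: centre of its underside; z up. z along the punch. About 0.14 kg.
- flat_punch: Not part of the kit, leave it: straight steel cylinder 28 mm in diameter and 58 mm tall with a flat top, standing upright on the cork pad. Origin: centre of its underside; z up. (A black charcoal block, 50 x 30 x 26 mm, and a lidded jar, 42 mm wide and tall, also stand among these pieces, in unlisted places, at least 25 mm clear.)
- bench_block: Not part of the kit, leave it: smooth steel block 70 x 34 mm, 24 mm high, with a plain flat top, lying on the cork pad. Origin: centre of its underside; z up. x along its length.
- bay_square: One of four fixed light-wood inserts, 98 x 76 x 16 mm high, filling a dark caddy (216 x 172 mm, rim level with them, 20 mm above the bench) two by two in any order. Origin: centre of its underside, 4 mm above the bench; x along the 98 mm side. Recess in its middle, 10 mm deep (floor 6 mm above the origin): a square of 56 x 56 mm, its sides along x and y.
- bay_long: One of four fixed light-wood inserts, 98 x 76 x 16 mm high, filling a dark caddy (216 x 172 mm, rim level with them, 20 mm above the bench) two by two in any order. Origin: centre of its underside, 4 mm above the bench; x along the 98 mm side. Recess in its middle, 10 mm deep (floor 6 mm above the origin): a rectangle, 86 mm along x and 50 mm along y.
- bay_large: One of four fixed light-wood inserts, 98 x 76 x 16 mm high, filling a dark caddy (216 x 172 mm, rim level with them, 20 mm above the bench) two by two in any order. Origin: centre of its underside, 4 mm above the bench; x along the 98 mm side. Recess in its middle, 10 mm deep (floor 6 mm above the origin): round, 46 mm in diameter.
- bay_small: One of four fixed light-wood inserts, 98 x 76 x 16 mm high, filling a dark caddy (216 x 172 mm, rim level with them, 20 mm above the bench) two by two in any order. Origin: centre of its underside, 4 mm above the bench; x along the 98 mm side. Recess in its middle, 10 mm deep (floor 6 mm above the origin): round, 34 mm in diameter.
There are look-alikes about, which are no part of the job. What is shaped like the punch_small but orange is not meant.

How it is judged:
By the outcome, as a careful person would: the job done as asked, in the order asked, and still so for the second after the job is handed in, with the robot touching nothing.
It also fails if it takes over 102 s, if anything falls off the work surface, if the arm or the gripper's body presses on something with over 40 N, if the wrist force passes 120 N, or if a joint passes its speed limit or range.

## Working session

There is one attempt and no reset: what is moved stays moved. The work goes in short steps, Python scripts to look and compute and a tool call to move; the robot and the scene stay as the last step left them, time stands still between calls to the robot, and variables do not carry over. Pictures are saved under pics/ and viewed, at most 14 in all, crops included, and the job is handed in when it is done.

Besides the shell and the picture viewer there is one more tool, called after "Request:" as name(argument=value, ...) on one line, values as JSON. move_arm: Moves the arm, as the interface text tells. Its arguments: {"type":"object","properties":{"gripper":{"type":"array"},"dp":{"type":"array"},"spin":{"type":"array"},"force":{"type":"number"}},"required":["gripper","dp","spin"]}

```bash
ls; mkdir -p pics; python3 - <<'E'
from cell import monitor, imaging, order, manip
import cv2,numpy as np
s=monitor.observe(); print({k:np.round(v,3) for k,v in s.items()}); print(manip.nose_length,[x for x in dir(manip) if x[0]!='_'])
for n in("top","scene","wrist"):
    p,d=imaging.read_camera(n); np.savez(f"pics/{n}0.npz",p=p,d=d); cv2.imwrite(f"pics/{n}0.png",cv2.resize(p[...,::-1],(800,600),interpolation=cv2.INTER_CUBIC))
    print(n,{k:np.round(v,3).tolist() for k,v in imaging.get_calibration(n).items()})
E
```

```text
pics
{'time': np.float64(0.0), 'qpos': array([ 1.149,  0.053,  1.402,  0.   ,  1.689, -0.07 ]), 'qvel': array([ 0.   ,  0.001, -0.001, -0.   , -0.002, -0.001]), 'tau': array([ 1.0000e-03, -3.8164e+01, -3.6021e+01,  0.0000e+00,  6.0000e-03,
       -0.0000e+00]), 'tool_pos': array([0.181, 0.493, 0.241]), 'ee_rot': array([-0.   ,  0.175,  0.985, -0.001]), 'force': array([ 0.429, -0.087, -0.04 ]), 'moment': array([ 0.01 , -0.007,  0.011]), 'gripper_force': np.float64(0.0), 'grip_width': np.float64(0.996)}
0.011 ['Unreachable', 'nose_length']
top {'fx': 409.865, 'fy': 409.865, 'cx': 256.212, 'cy': 188.978, 'cam_to_world': [[0.01, -0.989, 0.147, 0.34], [-1.0, -0.007, 0.02, 0.041], [-0.019, -0.147, -0.989, 0.939], [0.0, 0.0, 0.0, 1.0]]}
scene {'fx': 448.405, 'fy': 448.405, 'cx': 256.708, 'cy': 186.634, 'cam_to_world': [[-0.821, 0.343, -0.456, 0.988], [0.571, 0.481, -0.665, 0.8], [-0.008, -0.807, -0.591, 0.693], [0.0, 0.0, 0.0, 1.0]]}
wrist {'fx': 309.664, 'fy': 309.664, 'cx': 254.339, 'cy': 191.78, 'mount': [[-0.001, -0.965, -0.261, 0.067], [1.0, -0.001, -0.001, 0.0], [0.001, -0.261, 0.965, -0.131], [0.0, 0.0, 0.0, 1.0]]}
```

View pics/top0.png

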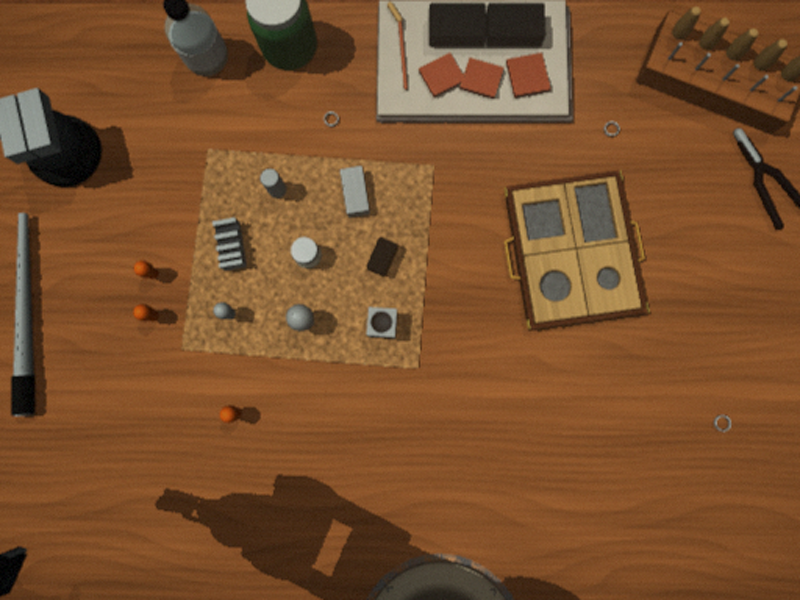

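View pics/scene0.png

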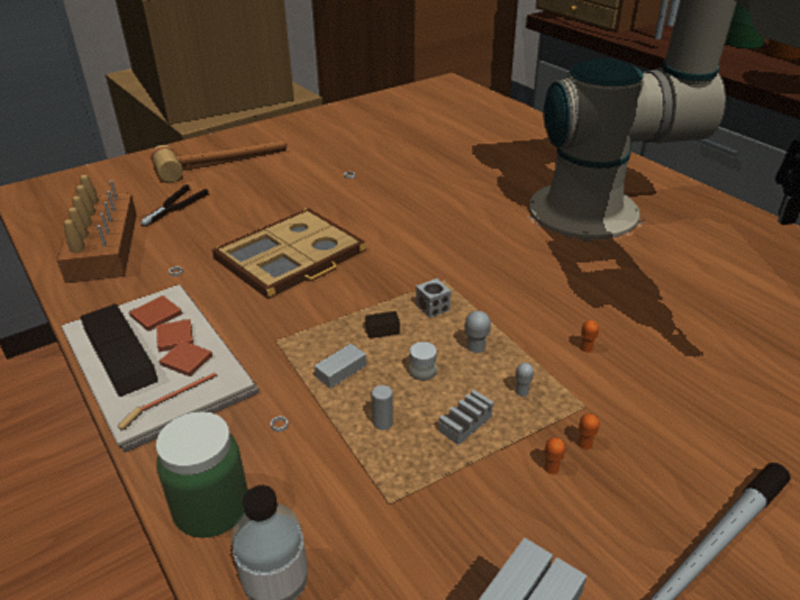

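The top view (800 px scale) shows these pieces:
- **Kit:** hollow-topped cube at (382,322), grooved swage at (229,245), large ball punch at (300,318), small grey ball punch at (223,311).
- **Leave alone:** smooth bench block at (355,191), flat punch at (272,183), jar at (305,252), charcoal at (382,257), orange look-alike punches at (143,268), (143,312) and (229,413).
- **Recesses:** square (545,219), long (597,212), large (555,286), small (608,278).

Next I'll measure them.

```bash
cat > h.py <<'E'
from cell import monitor, imaging, order, manip
import cv2,numpy as np
from scipy.spatial.transform import Rotation as R
def pose():
    s=monitor.observe(); T=np.eye(4); q=s["ee_rot"]; T[:3,:3]=R.from_quat([q[1],q[2],q[3],q[0]]).as_matrix(); T[:3,3]=s["tool_pos"]; return T
def cloud(n,p=None,d=None):
    c=imaging.get_calibration(n)
    T=pose()@np.array(c["mount"]) if n=="wrist" else np.array(c["cam_to_world"])
    if p is None: p,d=imaging.read_camera(n)
    v,u=np.mgrid[:384,:512]
    P=np.stack([(u-c["cx"])/c["fx"]*d,(v-c["cy"])/c["fy"]*d,d],-1)@T[:3,:3].T+T[:3,3]
    P[d==0]=np.nan
    return p,P
def ray(n,uv,z,T=None):
    c=imaging.get_calibration(n); T=np.array(c["cam_to_world"]) if T is None else T
    r=T[:3,:3]@np.array([(uv[0]-c["cx"])/c["fx"],(uv[1]-c["cy"])/c["fy"],1]); return T[:3,3]+r*(z-T[2,3])/r[2]
def rect(xy):
    (cx,cy),(w,h),a=cv2.minAreaRect((xy*1000).astype(np.float32))
    return np.round([cx,cy,w,h,a],1)
E
python3 - <<'E'
from h import *
for n in("top","scene"):
    f=np.load(f"pics/{n}0.npz"); p,P=cloud(n,f["p"],f["d"]); z=P[...,2]
    print(n,"bench z",[np.round(np.nanmedian(z[(abs(P[...,0]-x)<.02)&(abs(P[...,1]-y)<.02)]),4) for x,y in((.3,.0),(.3,.25),(.55,-.05),(.3,-.2))])
    m=((z>.012)&(z<.09)&(P[...,0]>.2)&(P[...,0]<.65)&(P[...,1]<.5)&(P[...,1]>-.3)).astype(np.uint8)
    k,L,S,C=cv2.connectedComponentsWithStats(m,connectivity=4)
    for i in range(1,k):
        if S[i,4]<25: continue
        q=P[L==i]; zt=np.nanpercentile(q[:,2],95); t=q[q[:,2]>zt-.008]
        print(np.round(C[i]*800/512),S[i,4],"ztop",round(zt,4),"top",rect(t[:,:2]),"all",rect(q[:,:2]),p[L==i].mean(0).round())
    hsv=cv2.cvtColor(p,cv2.COLOR_RGB2HSV)
    # recess floors: grey within caddy
    m=((abs(z-.01)<.006)&(hsv[...,1]<90)&(P[...,1]<-.03)&(P[...,1]>-.35)&(P[...,0]>.3)&(P[...,0]<.65)).astype(np.uint8)
    k,L,S,C=cv2.connectedComponentsWithStats(m,connectivity=4)
    for i in range(1,k):
        if S[i,4]<60: continue
        q=P[L==i]; print("recess",np.round(C[i]*800/512),S[i,4],np.nanmedian(q[:,2]).round(4),rect(q[:,:2]))
E
```

```text
top bench z [np.float64(0.0001), np.float64(0.0002), np.float64(0.0003), np.float64(0.0002)]
[273. 182.] 188 ztop 0.0631 top [638.5 247.6  21.2  25.5   6.8] all [638.4 247.1  21.6  26.6   6.8] [101. 101.  93.]
[355. 196.] 332 ztop 0.0293 top [625.4 127.4  51.1  34.   10.1] all [625.4 127.4  51.   34.1   9.8] [141. 143. 135.]
[575. 257.] 5171 ztop 0.0228 top [ 549.6 -195.7  216.   175.     8.5] all [ 549.7 -196.5  216.   184.     8.6] [145. 113.  66.]
[229. 242.] 516 ztop 0.033 top [552.7 313.1  70.3  34.8  10.7] all [553.  313.   70.9  34.9  11.1] [95. 96. 90.]
[305. 251.] 296 ztop 0.0473 top [539.2 197.8  37.2  35.9  60.8] all [538.9 197.6  38.3  38.7   0.6] [153. 153. 143.]
[382. 255.] 307 ztop 0.0316 top [535.5  87.1  30.   49.3  66.9] all [535.3  87.   30.2  49.6  67. ] [49. 37. 25.]
[144. 268.] 121 ztop 0.0532 top [512.4 430.4  18.2  19.1   3. ] all [510.8 429.1  21.2  22.1  58.7] [118.  54.  14.]
[223. 310.] 116 ztop 0.0555 top [451.1 311.6  19.5  19.4  64. ] all [450.8 310.7  22.   21.2   0.6] [99. 98. 90.]
[144. 311.] 126 ztop 0.0516 top [448.5 425.2  19.3  20.6  86. ] all [4
[... 1662 characters left out ...]
.3  19.4  21.4  67. ] [96. 96. 92.]
[385. 402.] 193 ztop 0.0613 top [640.  250.2  27.1  19.   84.6] all [640.1 251.   28.7  19.   85.1] [111. 112. 109.]
[466. 414.] 602 ztop 0.0314 top [554.6 314.8  72.5  36.   11.5] all [554.7 314.7  72.6  36.3  11.4] [94. 93. 90.]
[587. 427.] 193 ztop 0.0505 top [451.3 430.4  18.1  17.9  84.5] all [452.6 429.9  19.   21.9   5.6] [123.  59.  24.]
[554. 451.] 201 ztop 0.0504 top [514.5 433.1  20.6  19.5   2.4] all [514.8 433.9  21.   21.1   2.4] [126.  61.  25.]
recess [253. 249.] 211 0.0095 [ 602.5 -234.3   82.    41.    12.7]
recess [324. 244.] 73 0.0098 [ 490.5 -170.2   33.6   36.7   18. ]
recess [278. 266.] 175 0.0092 [ 590.4 -155.4   51.7   52.5    6.2]
```

Request:
move_arm(gripper=[0.5,0.5,0.5,0.5,0.5,0.5,0.5], dp=[[-0.76,-0.59,0],[-0.76,-0.59,0],[-0.76,-0.59,0],[-0.76,-0.59,0],[-0.76,-0.59,0],[-0.76,-0.59,0],[-0.76,-0.59,0]], spin=[-0.449,-0.449,-0.449,-0.449,-0.449,-0.449,-0.449], force=60)

```text
time: 0.85
tool_pos: [0.3088, 0.2883, 0.2423]
ee_rot: [-0.0, 0.001, 1.0, 0.0]
force: [-0.6, 0.2, -0.3]
grip_width: 0.749
gripper_force: 0.0
```

Request:
move_arm(gripper=[0.5,0.5,0.5,0.5,0.5,0.5,0.5], dp=[[-0.513,-0.809,0.3],[-0.513,-0.809,0.3],[-0.513,-0.809,0.3],[-0.513,-0.809,0.3],[-0.513,-0.809,0.3],[-0.513,-0.809,0.3],[-0.513,-0.809,0.3]], spin=[0,0,0,0,0,0,0])

```text
time: 1.55
tool_pos: [0.4367, 0.0874, 0.1666]
ee_rot: [-0.001, -0.0, 1.0, 0.0]
force: [0.1, 0.7, 0.5]
grip_width: 0.749
gripper_force: 0.0
```

```bash
cat >> h.py <<'E'
def look(tag):
    T=pose(); p,d=imaging.read_camera("wrist"); np.savez(f"pics/{tag}.npz",p=p,d=d,T=T)
    cv2.imwrite(f"pics/{tag}.png",p[...,::-1]); c=imaging.get_calibration("wrist"); W=T@np.array(c["mount"])
    v,u=np.mgrid[:384,:512]; P=np.stack([(u-c["cx"])/c["fx"]*d,(v-c["cy"])/c["fy"]*d,d],-1)@W[:3,:3].T+W[:3,3]; P[d==0]=np.nan
    return p,P,T
def fingers(P,T):
    Q=(P-T[:3,3])@T[:3,:3]; m=(Q[...,2]<.03)&(abs(Q[...,0])<.03); q=Q[m]
    for s in(1,-1):
        r=q[(s*q[:,1]>0)]
        if len(r): print("finger",s,len(r),"zmax",np.nanpercentile(r[:,2],99).round(4),"y",np.nanpercentile(s*r[:,1],[2,98]).round(4),"x",np.nanpercentile(r[:,0],[2,98]).round(4))
E
python3 - <<'E'
from h import *
p,P,T=look("w1"); print(T.round(4).tolist(), monitor.observe()["time"]); fingers(P,T); print(manip.nose_length)
z=P[...,2]; m=((z>.035)&(z<.055)&(np.hypot(P[...,0]-.437,P[...,1]-.086)<.05)); print(m.sum(),np.median(z[m]),rect(P[m][:,:2]))
E
```

```text
[[-1.0, -0.0006, -0.0019, 0.4367], [-0.0006, 1.0, 0.0004, 0.0874], [0.0019, 0.0004, -1.0, 0.1666], [0.0, 0.0, 0.0, 1.0]] 1.6
finger 1 21900 zmax -0.0021 y [0.002  0.0628] x [-0.0078  0.0205]
finger -1 21678 zmax -0.0022 y [0.0018 0.0623] x [-0.0077  0.0205]
0.011
1659 0.041922932021575265 [435.6  85.6  40.1  40.6  86.6]
```

View pics/w1.png

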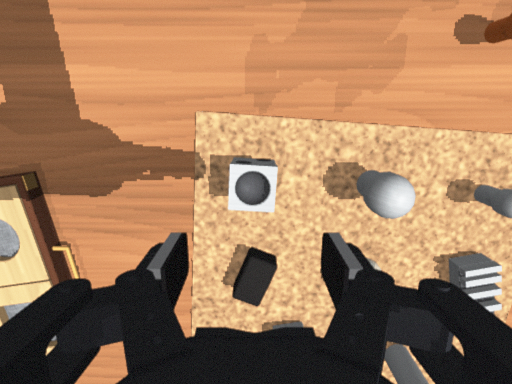

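Wrist view: cube (253,186) lies centred in line between the fingers, turned about −3.4°. Its round hollow confirms it is the doming cube.

Request:
move_arm(gripper=[0.5,0.5,0.5,0.5,0.5,0.5,0.5,-0.4,-0.4,-0.4,-0.4,-0.4], dp=[[0,-0.006,0.15],[0,-0.006,0.3],[0,-0.006,0.42],[0,-0.006,0.5],[0,-0.006,0.54],[0,-0.006,0.562],[0,-0.006,0.562],[0,-0.006,0.562],[0,-0.006,0.562],[0,-0.006,0.562],[0,-0.006,0.562],[0,-0.006,0.562]], spin=[0.076,0.076,0.076,0.076,0.076,0.076,0.076,0.076,0.076,0.076,0.076,0.076], force=60)

```text
time: 2.8
tool_pos: [0.4379, 0.0854, 0.0282]
ee_rot: [0.001, 0.029, 1.0, 0.0]
force: [-0.9, 0.4, 6.9]
grip_width: 0.454
gripper_force: 62.7
```

```bash
python3 - <<'E'
from h import *
p,P,T=look("w2"); print(T.round(4).tolist(), monitor.observe()["force"]); 
Q=(P-T[:3,3])@T[:3,:3]; z=Q[...,2]; y=Q[...,1]
for s in(1,-1):
    r=Q[(abs(Q[...,0])<.02)&(s*y>.015)&(s*y<.036)&(z<.015)]; print(np.nanpercentile(r[:,2],[50,90,95,99,99.9]).round(4))
E
```

```text
[[-0.9983, 0.0589, 0.0027, 0.4379], [0.0589, 0.9983, 0.0005, 0.0854], [-0.0026, 0.0007, -1.0, 0.0282], [0.0, 0.0, 0.0, 1.0]] [-1.81348109  0.29488122  6.51219524]
[-0.0462 -0.0138 -0.0127 -0.0003  0.0047]
[-0.0449 -0.0139 -0.0126 -0.0002  0.0055]
```

View pics/w2.png

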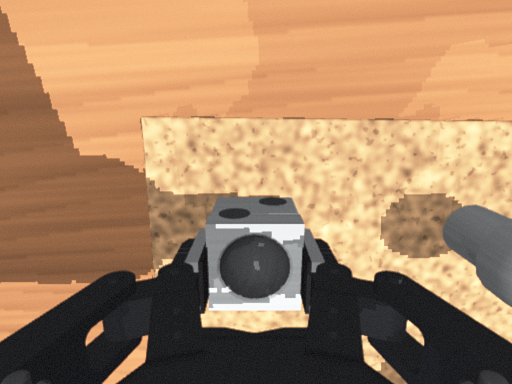

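Cube (253,265) sits square between the pads. Lifting it and carrying it to the square bay.

Request:
move_arm(gripper=[-0.4,-0.4,-0.4,-0.4,-0.4,-0.4,-0.4,-0.4,-0.4,-0.4,-0.4,-0.4], dp=[[0,0,-0.1],[0,0,-0.3],[-0.1,-0.15,-0.3],[-0.678,-0.905,-0.3],[-0.678,-0.905,-0.3],[-0.678,-0.905,-0.3],[-0.678,-0.905,-0.3],[-0.678,-0.905,-0.3],[-0.678,-0.905,-0.3],[-0.678,-0.905,-0.3],[-0.678,-0.905,-0.3],[-0.678,-0.905,-0.3]], spin=[0,0,0,-0.264,-0.264,-0.264,-0.264,-0.264,-0.264,-0.264,-0.264,-0.264])

```text
time: 4.05
tool_pos: [0.5924, -0.1494, 0.1018]
ee_rot: [-0.0, -0.075, 0.997, 0.0]
force: [0.1, -0.1, -4.5]
grip_width: 0.456
gripper_force: 62.5
```

```bash
python3 - <<'E'
from h import *
p,P,T=look("w3"); print(T.round(4).tolist(), monitor.observe()["force"]); z=P[...,2]
hsv=cv2.cvtColor(p,cv2.COLOR_RGB2HSV)
print("rim z",np.nanmedian(z[(abs(z-.02)<.008)]))
m=((abs(z-.01)<.0055)&(hsv[...,1]<90)&(P[...,1]<-.03)).astype(np.uint8)
k,L,S,C=cv2.connectedComponentsWithStats(m,connectivity=4)
for i in range(1,k):
    if S[i,4]>200: q=P[L==i]; print("recess",np.round(C[i]),S[i,4],np.nanmedian(q[:,2]).round(4),rect(q[:,:2]))
E
```

```text
[[-0.9888, -0.1492, -0.0003, 0.5924], [-0.1492, 0.9888, 0.0004, -0.1494], [0.0003, 0.0004, -1.0, 0.1018], [0.0, 0.0, 0.0, 1.0]] [ 0.24961369 -0.59650188 -4.7077352 ]
rim z 0.019262818216950903
recess [253.  54.] 4058 0.0098 [ 492.8 -164.7   45.3   45.7   15.5]
recess [134.  54.] 2049 0.0099 [ 504.3 -243.1   31.6   32.8   45.1]
recess [148. 197.] 6942 0.0099 [ 604.8 -228.    85.3   48.7    8.6]
recess [253. 180.] 2427 0.0098 [ 577.8 -152.1   24.7   56.     9. ]
```

View pics/w3.png

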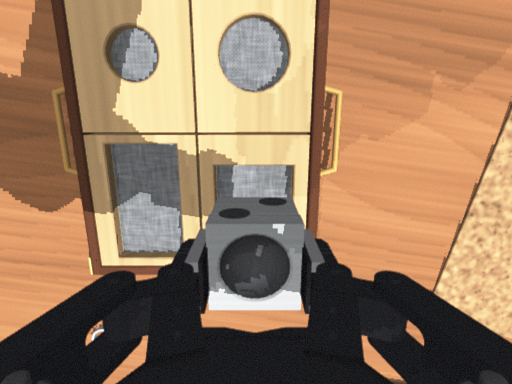

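Cube (253,265) is held above the square recess, visible behind it at (253,180). The long recess is at (148,197), large at (253,54) and small at (134,54). Lowering.

Request:
move_arm(gripper=[-0.4,-0.4,-0.4,-0.4,-0.4,-0.4,-0.4,-0.4,-0.4,-0.4], dp=[[-0.01,0,0.05],[-0.01,0,0.12],[-0.01,0,0.18],[-0.01,0,0.21],[-0.01,0,0.23],[-0.01,0,0.244],[-0.01,0,0.25],[-0.01,0,0.255],[-0.01,0,0.258],[-0.01,0,0.258]], spin=[0,0,0,0,0,0,0,0,0,0])

```text
time: 5.1
tool_pos: [0.5954, -0.1502, 0.0375]
ee_rot: [0.0, -0.074, 0.997, -0.0]
force: [-0.4, -0.3, -4.6]
grip_width: 0.452
gripper_force: 62.5
```

Request:
move_arm(gripper=[-0.4,-0.4,-0.4,-0.4], dp=[[0,0,0.003],[0,0,0.006],[0,0,0.009],[0,0,0.009]], spin=[0,0,0,0])

```text
time: 5.5
tool_pos: [0.5953, -0.1502, 0.0353]
ee_rot: [0.0, -0.074, 0.997, -0.0]
force: [-1.3, -0.3, -1.9]
grip_width: 0.457
gripper_force: 62.9
```

Request:
move_arm(gripper=[-0.4,-0.4,-0.4], dp=[[0,0,0.002],[0,0,0.004],[0,0,0.004]], spin=[0,0,0])

```text
time: 5.8
tool_pos: [0.5956, -0.1503, 0.0353]
ee_rot: [0.001, -0.074, 0.997, -0.0]
force: [-4.0, 0.5, 5.6]
grip_width: 0.456
gripper_force: 63.8
```

On the floor. Release and rise.

Request:
move_arm(gripper=[0.1,0.3,0.3,0.3,0.3,0.3,0.3,0.3], dp=[[0,0,0],[0,0,0],[0,0,0],[0,0,-0.05],[0,0,-0.2],[0,0,-0.4],[0,0,-0.5],[0,0,-0.5]], spin=[0,0,0,0,0,0,0,0])

```text
time: 6.6
tool_pos: [0.5975, -0.1508, 0.166]
ee_rot: [0.005, -0.074, 0.997, -0.002]
force: [0.4, 0.5, -0.3]
grip_width: 0.654
gripper_force: 0.0
```

```bash
python3 - <<'E'
from h import *
p,P,T=look("w4"); print(T.round(4).tolist(), monitor.observe()["force"]); z=P[...,2]
m=((z>.043)&(z<.06)&(np.hypot(P[...,0]-.593,P[...,1]+.15)<.04)); print(m.sum(),np.median(z[m]),rect(P[m][:,:2]))
E
```

```text
[[-0.9889, -0.148, 0.0104, 0.5975], [-0.148, 0.989, -0.0032, -0.1508], [-0.0098, -0.0047, -0.9999, 0.166], [0.0, 0.0, 0.0, 1.0]] [ 0.16247461 -0.43006155 -0.75639818]
1649 0.04897541262126992 [ 593.3 -150.4   40.3   40.     8.4]
```

View pics/w4.png

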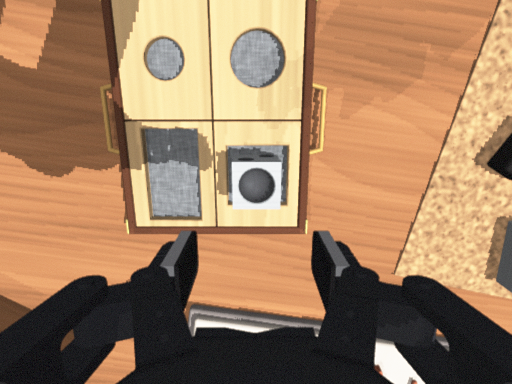

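Cube stands centred in the square recess (257,185), top at z = 49 mm. Now the swage block.

Request:
move_arm(gripper=[0.3,0.3,0.3,0.3,0.3,0.3,0.3], dp=[[-0.052,0.932,0],[-0.052,0.932,0],[-0.052,0.932,0],[-0.052,0.932,0],[-0.052,0.932,0],[-0.052,0.932,0],[-0.052,0.932,0]], spin=[0,0,0,0,0,0,0])

```text
time: 7.35
tool_pos: [0.5731, 0.0826, 0.158]
ee_rot: [-0.001, -0.075, 0.997, -0.0]
force: [0.3, -1.0, 0.6]
grip_width: 0.649
gripper_force: 0.0
```

Request:
move_arm(gripper=[0.3,0.3,0.3,0.3,0.3,0.3,0.3], dp=[[-0.052,0.932,0.1],[-0.052,0.932,0.1],[-0.052,0.932,0.1],[-0.052,0.932,0.1],[-0.052,0.932,0.1],[-0.052,0.932,0.1],[-0.052,0.932,0.1]], spin=[-0.053,-0.053,-0.053,-0.053,-0.053,-0.053,-0.053])

```text
time: 8.05
tool_pos: [0.5523, 0.3136, 0.1331]
ee_rot: [-0.001, -0.095, 0.996, -0.001]
force: [-0.1, -0.7, -0.3]
grip_width: 0.649
gripper_force: 0.0
```

```bash
python3 - <<'E'
from h import *
p,P,T=look("w5"); print(T.round(4).tolist()); z=P[...,2]
for lo,c,r in((.024,(.553,.313),.06),(.035,(.451,.311),.03),(.035,(.441,.2),.035)):
    m=((z>lo)&(z<.075)&(np.hypot(P[...,0]-c[0],P[...,1]-c[1])<r)); q=P[m]; print(m.sum(),np.percentile(z[m],[50,98]).round(4) if m.any() else '',rect(q[:,:2]) if m.any() else '')
E
```

```text
[[-0.9821, -0.1886, -0.0012, 0.5523], [-0.1886, 0.9821, -0.0012, 0.3136], [0.0014, -0.0009, -1.0, 0.1331], [0.0, 0.0, 0.0, 1.0]]
2131 [0.0302 0.0316] [552.  313.7  70.7  34.1  11.3]
1113 [0.0509 0.0546] [450.4 312.4  23.   23.   26.7]
2081 [0.0582 0.0664] [449.1 205.1  19.1  36.4  21.7]
```

View pics/w5.png

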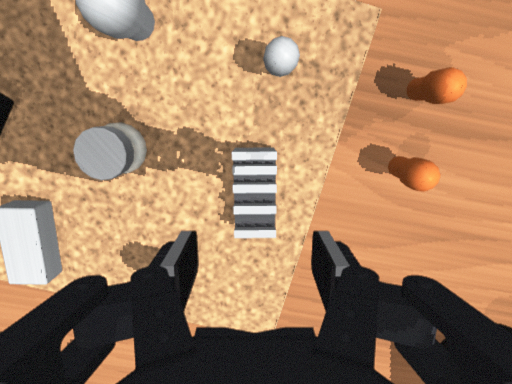

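Swage with its grooves is at (254,193), square between the fingers. The small grey punch is at (282,56), and the orange look-alikes at (443,85) and (419,174) are left alone. Descending to grip.

Request:
move_arm(gripper=[0.3,0.3,0.3,0.3,0.3,0.3,0.3,-0.5,-0.5,-0.5,-0.5,-0.5], dp=[[0,0,0.12],[0,0,0.26],[0,0,0.35],[0,0,0.4],[0,0,0.43],[0,0,0.444],[0,0,0.444],[0,0,0.444],[0,0,0.444],[0,0,0.444],[0,0,0.444],[0,0,0.444]], spin=[0,0,0,0,0,0,0,0,0,0,0,0], force=80)

```text
time: 9.3
tool_pos: [0.5528, 0.315, 0.0249]
ee_rot: [0.001, -0.095, 0.995, 0.0]
force: [-0.7, -1.4, 6.3]
grip_width: 0.373
gripper_force: 81.0
```

Request:
move_arm(gripper=[-0.5,-0.5,-0.5,-0.5,-0.5], dp=[[0,0,-0.05],[0,0,-0.15],[0,0,-0.3],[0,0,-0.3],[0,0,-0.3]], spin=[0,0,0,0,0])

```text
time: 9.8
tool_pos: [0.552, 0.3147, 0.0984]
ee_rot: [0.0, -0.095, 0.995, 0.0]
force: [-0.0, 0.1, -5.0]
grip_width: 0.37
gripper_force: 80.2
```

```bash
python3 - <<'E'
from h import *
p,P,T=look("w6"); print(T.round(4).tolist(), monitor.observe()["force"])
Q=(P-T[:3,3])@T[:3,:3]
m=(abs(Q[...,1])<.012)&(Q[...,2]>-.02)&(Q[...,2]<.015)&(abs(Q[...,0])<.045); q=Q[m]; print(m.sum(),np.percentile(q,[1,50,99],axis=0).round(4))
t=q[q[:,2]<-.001]; A=np.c_[t[:,:2],np.ones(len(t))]; print(np.linalg.lstsq(A,t[:,2],rcond=None)[0])
E
```

```text
[[-0.982, -0.1891, 0.0008, 0.552], [-0.1891, 0.982, 0.0005, 0.3147], [-0.0009, 0.0003, -1.0, 0.0984], [0.0, 0.0, 0.0, 1.0]] [-0.27447511 -0.37745201 -4.79308731]
8014 [[-0.0335 -0.0118 -0.0066]
 [ 0.0069  0.0001 -0.0037]
 [ 0.0359  0.0118  0.0113]]
[-0.00717804  0.00027395 -0.00488886]
```

View pics/w6.png

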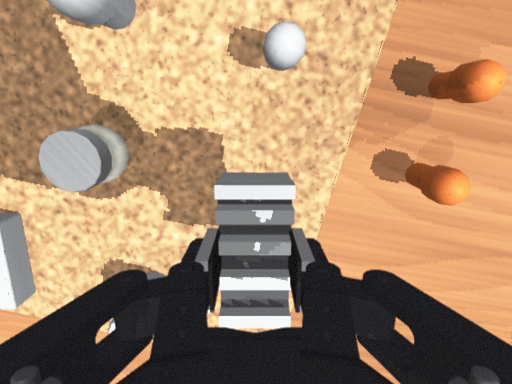

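Swage held level at (255,250). Carrying it to the long recess.

Request:
move_arm(gripper=[-0.5,-0.5,-0.5,-0.5,-0.5,-0.5,-0.5], dp=[[0.02,-0.2,-0.08],[0.08,-0.95,-0.08],[0.08,-0.95,-0.08],[0.08,-0.95,-0.08],[0.08,-0.95,-0.08],[0.08,-0.95,-0.08],[0.08,-0.95,-0.08]], spin=[0,0.051,0.051,0.051,0.051,0.051,0.051])

```text
time: 10.55
tool_pos: [0.5763, 0.0767, 0.1159]
ee_rot: [-0.002, -0.074, 0.997, 0.0]
force: [0.3, 0.3, -3.5]
grip_width: 0.375
gripper_force: 80.9
```

Request:
move_arm(gripper=[-0.5,-0.5,-0.5,-0.5,-0.5,-0.5,-0.5,-0.5], dp=[[0.08,-0.95,0],[0.08,-0.95,0],[0.08,-0.95,0],[0.08,-0.95,0],[0.08,-0.95,0],[0.08,-0.95,0],[0.08,-0.95,0],[0.08,-0.95,0]], spin=[0,0,0,0,0,0,0,0])

```text
time: 11.35
tool_pos: [0.5929, -0.1583, 0.117]
ee_rot: [-0.001, -0.076, 0.997, 0.001]
force: [-0.1, 0.4, -3.7]
grip_width: 0.374
gripper_force: 81.5
```

Request:
move_arm(gripper=[-0.5,-0.5,-0.5,-0.5,-0.5,-0.5,-0.5,-0.5,-0.5,-0.5,-0.5,-0.5], dp=[[-0.01,-0.15,0],[-0.01,-0.283,0],[-0.01,-0.283,0],[-0.01,-0.283,0],[-0.01,-0.283,0.1],[-0.01,-0.283,0.18],[-0.01,-0.283,0.24],[-0.01,-0.283,0.28],[-0.01,-0.283,0.3],[-0.01,-0.283,0.31],[-0.01,-0.283,0.316],[-0.01,-0.283,0.316]], spin=[0,0,0,0,0,0,0,0,0,0,0,0])

```text
time: 12.55
tool_pos: [0.6064, -0.23, 0.0397]
ee_rot: [0.001, -0.075, 0.997, -0.0]
force: [-0.8, -0.1, -4.0]
grip_width: 0.371
gripper_force: 81.9
```

```bash
python3 - <<'E'
from h import *
T=pose(); print(T[:3,3].round(4), 90-np.degrees(np.arctan2(T[0,1],T[1,1])).round(2), monitor.observe()["force"].round(1))
E
```

```text
[ 0.6064 -0.23    0.0397] 98.6 [-0.8 -0.1 -4. ]
```

Request:
move_arm(gripper=[-0.5,-0.5,-0.5,-0.5,-0.5,-0.5,-0.5], dp=[[0,0.007,0.008],[0,0.007,0.015],[0,0.007,0.02],[0,0.007,0.024],[0,0.007,0.027],[0,0.007,0.03],[0,0.007,0.03]], spin=[0,0,0,0,0,0,0])

```text
time: 13.25
tool_pos: [0.6059, -0.2282, 0.0319]
ee_rot: [0.0, -0.075, 0.997, -0.0]
force: [-0.6, 0.0, -1.6]
grip_width: 0.37
gripper_force: 82.2
```

Request:
move_arm(gripper=[-0.5,-0.5,-0.5], dp=[[0,0,0.002],[0,0,0.004],[0,0,0.004]], spin=[0,0,0])

```text
time: 13.55
tool_pos: [0.6061, -0.2283, 0.0318]
ee_rot: [0.0, -0.075, 0.997, -0.0]
force: [-4.5, 2.3, 4.4]
grip_width: 0.372
gripper_force: 82.9
```

Request:
move_arm(gripper=[-0.1,0.1,0.1,0.1,0.1,0.1,0.1,0.1], dp=[[0,0,0],[0,0,0],[0,0,0],[0,0,-0.05],[0,0,-0.2],[0,0,-0.4],[0,0,-0.5],[0,0,-0.5]], spin=[0,0,0,0,0,0,0,0])

```text
time: 14.35
tool_pos: [0.6079, -0.2291, 0.1629]
ee_rot: [0.005, -0.075, 0.997, -0.003]
force: [-1.0, -0.2, 0.6]
grip_width: 0.548
gripper_force: 0.0
```

```bash
python3 - <<'E'
from h import *
p,P,T=look("w7"); print(T.round(4).tolist()); z=P[...,2]
m=((z>.032)&(z<.05)&(np.hypot(P[...,0]-.605,P[...,1]+.228)<.046)); print(m.sum(),np.percentile(z[m],[50,99]),rect(P[m][:,:2]))
E
```

```text
[[-0.9887, -0.1495, 0.0103, 0.6079], [-0.1496, 0.9887, -0.0045, -0.2291], [-0.0095, -0.006, -0.9999, 0.1629], [0.0, 0.0, 0.0, 1.0]]
1705 [0.03714049 0.03876242] [ 605.  -228.2   70.2   33.8    8.3]
```

View pics/w7.png

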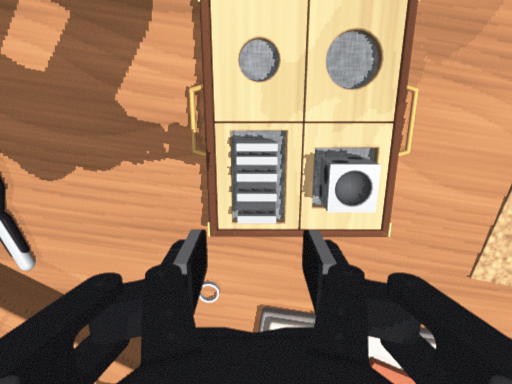

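Swage is centred in the long recess (258,177), cube undisturbed (352,187). Next the large ball-headed punch.

Request:
move_arm(gripper=[0.4,0.4,0.4,0.4,0.4,0.4,0.4], dp=[[0.2,0.898,0],[0.2,0.898,0],[0.2,0.898,0],[0.2,0.898,0],[0.2,0.898,0],[0.2,0.898,0],[0.2,0.898,0]], spin=[0,0,0,0,0,0,0])

```text
time: 15.1
tool_pos: [0.5223, -0.0133, 0.1548]
ee_rot: [-0.001, -0.076, 0.997, -0.0]
force: [0.5, -1.0, 0.3]
grip_width: 0.702
gripper_force: 0.0
```

Request:
move_arm(gripper=[0.4,0.4,0.4,0.4,0.4,0.4,0.4], dp=[[0.2,0.898,0],[0.2,0.898,0],[0.2,0.898,0],[0.2,0.898,0],[0.2,0.898,0],[0.2,0.898,0],[0.2,0.898,0]], spin=[0,0,0,0,0,0,0])

```text
time: 15.8
tool_pos: [0.4402, 0.2003, 0.1551]
ee_rot: [-0.0, -0.075, 0.997, -0.0]
force: [1.2, 0.4, -1.1]
grip_width: 0.7
gripper_force: 0.0
```

```bash
cat >> h.py <<'E'
def ball(P,c,r,ztop,zlo):
    # sphere of known radius: least-squares centre from depth points
    from scipy.optimize import least_squares
    q=P[(P[...,2]>zlo)&(P[...,2]<ztop+.006)&(np.hypot(P[...,0]-c[0],P[...,1]-c[1])<r+.012)]
    f=least_squares(lambda x:np.linalg.norm(q-x,axis=1)-r,[*c,ztop-r],loss="soft_l1",f_scale=.001); return len(q),f.x.round(4),np.median(abs(f.fun)).round(5)
E
python3 - <<'E'
from h import *
p,P,T=look("w8"); print(T.round(4).tolist())
print(ball(P,(.4415,.1998),.019,.068,.052)); print(ball(P,(.4505,.312),.012,.055,.045))
E
```

```text
[[-0.9888, -0.1495, -0.0006, 0.4402], [-0.1495, 0.9888, -0.0007, 0.2003], [0.0007, -0.0007, -1.0, 0.1551], [0.0, 0.0, 0.0, 1.0]]
(1634, array([0.4406, 0.2008, 0.0481]), np.float64(0.00031))
(569, array([0.4502, 0.3124, 0.0421]), np.float64(0.00035))
```

View pics/w8.png

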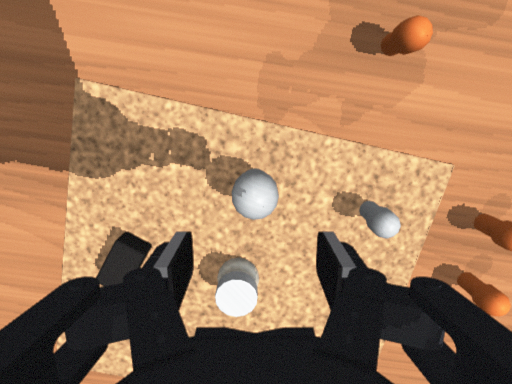

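Large ball punch at (255,194), small grey one at (382,220), jar at (237,290). The orange ones are off the pad. Gripping the large punch's head.

Request:
move_arm(gripper=[0.4,0.4,0.4,0.4,0.4,0.4,0.4,-0.4,-0.4,-0.4,-0.4,-0.4], dp=[[-0.002,0.002,0.12],[-0.002,0.002,0.28],[-0.002,0.002,0.39],[-0.002,0.002,0.45],[-0.002,0.002,0.48],[-0.002,0.002,0.496],[-0.002,0.002,0.496],[-0.002,0.002,0.496],[-0.002,0.002,0.496],[-0.002,0.002,0.496],[-0.002,0.002,0.496],[-0.002,0.002,0.496]], spin=[0,0,0,0,0,0,0,0,0,0,0,0], force=80)

```text
time: 17.05
tool_pos: [0.441, 0.2016, 0.0329]
ee_rot: [0.001, -0.075, 0.997, 0.0]
force: [-1.1, -2.5, 6.8]
grip_width: 0.415
gripper_force: 79.7
```

Request:
move_arm(gripper=[-0.4,-0.4,-0.4,-0.4,-0.4,-0.4], dp=[[0,0,-0.03],[0,0,-0.1],[0,0,-0.25],[0,0,-0.34],[0,0,-0.34],[0,0,-0.34]], spin=[0,0,0,0,0,0])

```text
time: 17.65
tool_pos: [0.4396, 0.2014, 0.1156]
ee_rot: [-0.001, -0.075, 0.997, -0.0]
force: [-0.9, -0.2, -5.5]
grip_width: 0.417
gripper_force: 80.9
```

```bash
python3 - <<'E'
from h import *
p,P,T=look("w9"); print(T.round(4).tolist()); 
b=ball(P,T[:2,3],.019,T[2,3]+.037,T[2,3]+.022); print(b, (b[1]-T[:3,3])@T[:3,:3])
E
```

```text
[[-0.9887, -0.1497, -0.0011, 0.4396], [-0.1497, 0.9887, -0.0002, 0.2014], [0.0011, -0.0001, -1.0, 0.1156], [0.0, 0.0, 0.0, 1.0]]
(7939, array([0.439 , 0.2016, 0.1312]), np.float64(0.00066)) [ 0.00058882  0.00032484 -0.01564077]
```

View pics/w9.png

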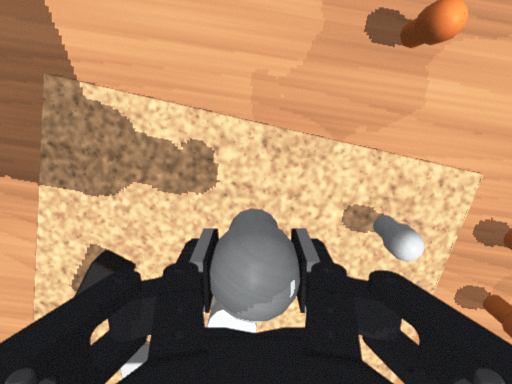

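Large punch (254,265) held, foot showing straight below. Carrying it to the larger round recess.

Request:
move_arm(gripper=[-0.4,-0.4,-0.4,-0.4,-0.4,-0.4], dp=[[0.003,-0.1,0],[0.003,-0.3,0],[0.003,-0.74,0],[0.003,-0.74,0],[0.003,-0.74,0],[0.003,-0.74,0]], spin=[0,0,0,0,0,0])

```text
time: 18.3
tool_pos: [0.4662, 0.0169, 0.1145]
ee_rot: [-0.002, -0.073, 0.997, 0.0]
force: [-0.4, 0.2, -4.4]
grip_width: 0.417
gripper_force: 81.7
```

Request:
move_arm(gripper=[-0.4,-0.4,-0.4,-0.4,-0.4,-0.4,-0.4], dp=[[0.003,-0.2,0],[0.003,-0.4,0],[0.003,-0.6,0],[0.003,-0.74,0],[0.003,-0.74,0],[0.003,-0.74,0],[0.003,-0.74,0]], spin=[0,0,0,0,0,0,0])

```text
time: 19.0
tool_pos: [0.4938, -0.1628, 0.1155]
ee_rot: [-0.001, -0.076, 0.997, 0.001]
force: [0.3, -0.5, -4.5]
grip_width: 0.418
gripper_force: 82.5
```

```bash
python3 - <<'E'
from h import *
p,P,T=look("w10"); print(T.round(4).tolist()); z=P[...,2]
hsv=cv2.cvtColor(p,cv2.COLOR_RGB2HSV)
m=((abs(z-.01)<.0055)&(hsv[...,1]<90)&(P[...,1]<-.03)).astype(np.uint8)
k,L,S,C=cv2.connectedComponentsWithStats(m,connectivity=4)
for i in range(1,k):
    if S[i,4]>200: q=P[L==i]; print("recess",np.round(C[i]),S[i,4],rect(q[:,:2]))
d=(np.array([.4928,-.1647,0])+T[:3,:3]@[-.0006,-.0003,0]-T[:3,3])@T[:3,:3]/.25; print(d.round(4))
E
```

```text
[[-0.9885, -0.1514, -0.0017, 0.4938], [-0.1514, 0.9885, 0.0013, -0.1628], [0.0014, 0.0016, -1.0, 0.1155], [0.0, 0.0, 0.0, 1.0]]
recess [251. 191.] 2130 [ 491.3 -165.2   38.6   45.5   10.4]
recess [151. 195.] 1275 [ 506.2 -243.2   31.9   31.5    8.6]
recess [148. 268.] 255 [ 569.9 -241.7    5.7   31.5    9.2]
[ 0.002  -0.0089  0.4622]
```

Request:
move_arm(gripper=[-0.4,-0.4,-0.4,-0.4,-0.4,-0.4,-0.4,-0.4,-0.4,-0.4], dp=[[0.001,-0.007,0.03],[0.001,-0.007,0.09],[0.001,-0.007,0.15],[0.001,-0.007,0.21],[0.001,-0.007,0.25],[0.001,-0.007,0.27],[0.001,-0.007,0.28],[0.001,-0.007,0.286],[0.001,-0.007,0.29],[0.001,-0.007,0.29]], spin=[0,0,0,0,0,0,0,0,0,0])

```text
time: 20.05
tool_pos: [0.4943, -0.1665, 0.0444]
ee_rot: [0.0, -0.075, 0.997, -0.0]
force: [-0.2, 0.8, -5.3]
grip_width: 0.411
gripper_force: 82.4
```

Request:
move_arm(gripper=[-0.4,-0.4,-0.4,-0.4,-0.4,-0.4], dp=[[0.002,0.005,0.004],[0.002,0.005,0.008],[0.002,0.005,0.012],[0.002,0.005,0.015],[0.002,0.005,0.018],[0.002,0.005,0.018]], spin=[0,0,0,0,0,0])

```text
time: 20.65
tool_pos: [0.4935, -0.1652, 0.04]
ee_rot: [0.0, -0.075, 0.997, -0.0]
force: [-2.5, 1.1, 0.3]
grip_width: 0.416
gripper_force: 82.8
```

Request:
move_arm(gripper=[-0.4,-0.4,-0.4], dp=[[0,0,0.001],[0,0,0.002],[0,0,0.002]], spin=[0,0,0])

```text
time: 20.95
tool_pos: [0.4937, -0.1652, 0.0399]
ee_rot: [0.0, -0.075, 0.997, -0.0]
force: [-3.3, 1.8, 5.7]
grip_width: 0.416
gripper_force: 83.5
```

Request:
move_arm(gripper=[-0.05,0.1,0.3,0.3,0.3,0.3,0.3,0.3,0.3], dp=[[0,0,0],[0,0,0],[0,0,0],[0,0,0],[0,0,-0.08],[0,0,-0.25],[0,0,-0.42],[0,0,-0.5],[0,0,-0.5]], spin=[0,0,0,0,0,0,0,0,0])

```text
time: 21.85
tool_pos: [0.495, -0.1659, 0.1681]
ee_rot: [0.003, -0.075, 0.997, -0.002]
force: [-0.0, 0.6, 0.1]
grip_width: 0.651
gripper_force: 0.0
```

```bash
python3 - <<'E'
from h import *
p,P,T=look("w11"); print(T.round(4).tolist()); print(ball(P,(.4928,-.1647),.019,.075,.058))
E
```

```text
[[-0.9887, -0.1495, 0.0069, 0.495], [-0.1495, 0.9888, -0.0028, -0.1659], [-0.0064, -0.0038, -1.0, 0.1681], [0.0, 0.0, 0.0, 1.0]]
(1601, array([ 0.4933, -0.1656,  0.055 ]), np.float64(0.00031))
```

View pics/w11.png

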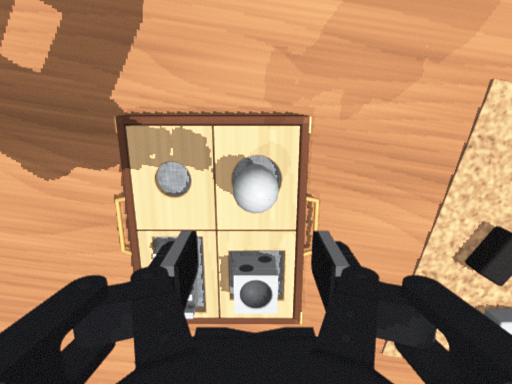

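Large punch stands centred in the larger recess (257,188), head centre z = 55 mm as expected. Now the small grey punch.

Request:
move_arm(gripper=[0.1,0.1,0.1,0.1,0.1,0.1,0.1], dp=[[-0.054,0.959,0],[-0.054,0.959,0],[-0.054,0.959,0],[-0.054,0.959,0],[-0.054,0.959,0],[-0.054,0.959,0],[-0.054,0.959,0]], spin=[0,0,0,0,0,0,0])

```text
time: 22.6
tool_pos: [0.4701, 0.0743, 0.1624]
ee_rot: [-0.001, -0.076, 0.997, -0.0]
force: [-0.2, -1.3, 0.0]
grip_width: 0.547
gripper_force: 0.0
```

Request:
move_arm(gripper=[0.1,0.1,0.1,0.1,0.1,0.1,0.1], dp=[[-0.054,0.959,0],[-0.054,0.959,0],[-0.054,0.959,0.04],[-0.054,0.959,0.08],[-0.054,0.959,0.08],[-0.054,0.959,0.08],[-0.054,0.959,0.08]], spin=[0,0,0,0,0,0,0])

```text
time: 23.3
tool_pos: [0.4485, 0.3119, 0.1427]
ee_rot: [-0.001, -0.075, 0.997, -0.001]
force: [1.3, -1.0, 0.7]
grip_width: 0.549
gripper_force: 0.0
```

```bash
python3 - <<'E'
from h import *
p,P,T=look("w12"); print(T.round(4).tolist()); b=ball(P,(.4505,.312),.012,.055,.045);print(b,((b[1]-T[:3,3])@T[:3,:3]/.25).round(4))
E
```

```text
[[-0.9888, -0.1492, -0.0018, 0.4485], [-0.1492, 0.9888, -0.0018, 0.3119], [0.002, -0.0015, -1.0, 0.1427], [0.0, 0.0, 0.0, 1.0]]
(659, array([0.4503, 0.3123, 0.0421]), np.float64(0.00034)) [-0.008   0.0009  0.4023]
```

View pics/w12.png

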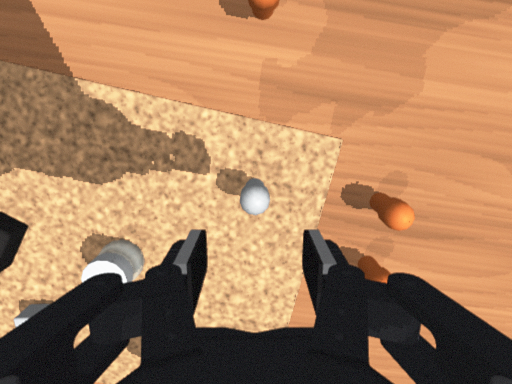

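Small grey punch at (255,196), on the pad and not orange, centred between the fingers.

Request:
move_arm(gripper=[0.1,0.1,0.1,0.1,0.1,0.1,0.1,-0.7,-0.7,-0.7,-0.7,-0.7], dp=[[-0.007,0.001,0.12],[-0.007,0.001,0.27],[-0.007,0.001,0.37],[-0.007,0.001,0.42],[-0.007,0.001,0.45],[-0.007,0.001,0.465],[-0.007,0.001,0.465],[-0.007,0.001,0.465],[-0.007,0.001,0.465],[-0.007,0.001,0.465],[-0.007,0.001,0.465],[-0.007,0.001,0.465]], spin=[0,0,0,0,0,0,0,0,0,0,0,0], force=50)

```text
time: 24.55
tool_pos: [0.4507, 0.3138, 0.029]
ee_rot: [0.001, -0.075, 0.997, 0.0]
force: [0.5, -2.2, 6.1]
grip_width: 0.259
gripper_force: 49.0
```

Request:
move_arm(gripper=[-0.7,-0.7,-0.7,-0.7,-0.7,-0.7], dp=[[0,0,-0.03],[0,0,-0.1],[0,0,-0.25],[0,0,-0.4],[0,0,-0.4],[0,0,-0.4]], spin=[0,0,0,0,0,0])

```text
time: 25.15
tool_pos: [0.4501, 0.3136, 0.1284]
ee_rot: [0.001, -0.075, 0.997, 0.0]
force: [-0.8, -0.4, -1.8]
grip_width: 0.26
gripper_force: 49.1
```

```bash
python3 - <<'E'
from h import *
p,P,T=look("w13"); print(T.round(4).tolist()); 
b=ball(P,T[:2,3],.012,T[2,3]+.028,T[2,3]+.017); o=(b[1]-T[:3,3])@T[:3,:3]; print(b,o.round(4))
o[2]=0; d=(np.array([.505,-.2432,0])-T[:3,3])@T[:3,:3]-o; print((d/.25).round(4))
E
```

```text
[[-0.9887, -0.1497, 0.0011, 0.4501], [-0.1497, 0.9887, 0.0008, 0.3136], [-0.0012, 0.0006, -1.0, 0.1284], [0.0, 0.0, 0.0, 1.0]]
(3699, array([0.4488, 0.3139, 0.1427]), np.float64(0.00151)) [ 0.0012  0.0005 -0.0143]
[ 0.1119 -2.2373  0.5121]
```

Request:
move_arm(gripper=[-0.7,-0.7,-0.7,-0.7,-0.7,-0.7,-0.7], dp=[[0.045,-0.15,-0.08],[0.045,-0.35,-0.08],[0.045,-0.9,-0.08],[0.045,-0.9,-0.08],[0.045,-0.9,-0.08],[0.045,-0.9,-0.08],[0.045,-0.9,-0.08]], spin=[0,0,0,0,0,0,0])

```text
time: 25.9
tool_pos: [0.4718, 0.0887, 0.1462]
ee_rot: [-0.002, -0.074, 0.997, 0.0]
force: [0.3, 0.2, -1.4]
grip_width: 0.258
gripper_force: 49.5
```

Request:
move_arm(gripper=[-0.7,-0.7,-0.7,-0.7,-0.7,-0.7,-0.7], dp=[[0.045,-0.2,0],[0.045,-0.4,0],[0.045,-0.6,0],[0.045,-0.8,0],[0.045,-0.9,0],[0.045,-0.9,0],[0.045,-0.9,0]], spin=[0,0,0,0,0,0,0])

```text
time: 26.6
tool_pos: [0.4949, -0.1337, 0.1467]
ee_rot: [-0.001, -0.075, 0.997, 0.001]
force: [1.0, 0.5, -1.8]
grip_width: 0.261
gripper_force: 49.7
```

Request:
move_arm(gripper=[-0.7,-0.7,-0.7,-0.7,-0.7,-0.7], dp=[[0.022,-0.15,0],[0.022,-0.3,0],[0.022,-0.437,0],[0.022,-0.437,0],[0.022,-0.437,0],[0.022,-0.437,0]], spin=[0,0,0,0,0,0])

```text
time: 27.2
tool_pos: [0.5063, -0.2417, 0.1475]
ee_rot: [-0.0, -0.076, 0.997, 0.0]
force: [0.3, -0.2, -1.4]
grip_width: 0.253
gripper_force: 49.8
```

```bash
python3 - <<'E'
from h import *
p,P,T=look("w14"); print(T.round(4).tolist(),monitor.observe()["force"]); z=P[...,2]
hsv=cv2.cvtColor(p,cv2.COLOR_RGB2HSV)
m=((abs(z-.01)<.0055)&(hsv[...,1]<90)&(P[...,1]<-.03)).astype(np.uint8)
k,L,S,C=cv2.connectedComponentsWithStats(m,connectivity=4)
for i in range(1,k):
    if S[i,4]>150: q=P[L==i]; print("recess",np.round(C[i]),S[i,4],rect(q[:,:2]))
d=(np.array([.505,-.2432,0])+T[:3,:3]@[-.0012,-.0005,0]-T[:3,3])@T[:3,:3]/.25; print(d.round(4))
E
```

```text
[[-0.9884, -0.1519, -0.0005, 0.5063], [-0.1519, 0.9884, 0.0009, -0.2417], [0.0003, 0.001, -1.0, 0.1475], [0.0, 0.0, 0.0, 1.0]] [ 1.00061722  0.33394772 -1.40238629]
recess [335. 177.] 636 [ 489.9 -169.4   28.7   45.7   54.7]
recess [254. 185.] 1076 [ 505.6 -241.8   33.2   32.1   74. ]
recess [343. 265.] 291 [ 570.5 -145.5    6.3   41.4    7.9]
recess [  7. 316.] 662 [ 669.9 -464.3   72.1   17.3    1.8]
recess [231. 305.] 170 [ 629.8 -246.1   41.6    5.3    9.6]
recess [275. 306.] 242 [ 624.4 -202.8   38.9    7.8    8. ]
[ 0.0009 -0.0079  0.5899]
```

Request:
move_arm(gripper=[-0.7,-0.7,-0.7,-0.7,-0.7,-0.7,-0.7,-0.7,-0.7,-0.7,-0.7,-0.7], dp=[[0,-0.003,0.06],[0,-0.003,0.15],[0,-0.003,0.24],[0,-0.003,0.31],[0,-0.003,0.36],[0,-0.003,0.39],[0,-0.003,0.405],[0,-0.003,0.415],[0,-0.003,0.422],[0,-0.003,0.426],[0,-0.003,0.426],[0,-0.003,0.426]], spin=[0,0,0,0,0,0,0,0,0,0,0,0])

```text
time: 28.45
tool_pos: [0.5062, -0.2445, 0.0416]
ee_rot: [0.0, -0.075, 0.997, -0.0]
force: [-0.0, 0.5, -0.9]
grip_width: 0.264
gripper_force: 49.8
```

Request:
move_arm(gripper=[-0.7,-0.7,-0.7,-0.7,-0.7,-0.7], dp=[[0,0.005,0.006],[0,0.005,0.011],[0,0.005,0.015],[0,0.005,0.019],[0,0.005,0.022],[0,0.005,0.022]], spin=[0,0,0,0,0,0])

```text
time: 29.05
tool_pos: [0.5061, -0.2432, 0.0361]
ee_rot: [0.0, -0.075, 0.997, -0.0]
force: [-0.4, -0.0, 1.2]
grip_width: 0.256
gripper_force: 50.0
```

Request:
move_arm(gripper=[-0.7,-0.7,-0.7], dp=[[0,0,0.001],[0,0,0.002],[0,0,0.002]], spin=[0,0,0])

```text
time: 29.35
tool_pos: [0.5062, -0.2433, 0.0361]
ee_rot: [0.0, -0.075, 0.997, -0.0]
force: [-3.3, 1.7, 6.0]
grip_width: 0.26
gripper_force: 50.3
```

Request:
move_arm(gripper=[-0.4,-0.3,-0.1,0,0,0,0,0,0,0], dp=[[0,0,0],[0,0,0],[0,0,0],[0,0,0],[0,0,-0.08],[0,0,-0.25],[0,0,-0.42],[0,0,-0.5],[0,0,-0.5],[0,0,-0.5]], spin=[0,0,0,0,0,0,0,0,0,0])

```text
time: 30.35
tool_pos: [0.5057, -0.2431, 0.1595]
ee_rot: [-0.0, -0.075, 0.997, 0.0]
force: [-0.1, 1.3, -0.6]
grip_width: 0.5
gripper_force: 0.0
```

```bash
python3 - <<'E'
from h import *
p,P,T=look("w15"); print(T.round(4).tolist()); print(ball(P,(.505,-.243),.012,.062,.052),ball(P,(.4928,-.1647),.019,.075,.058))
cv2.imwrite("pics/fin.png",p[...,::-1])
q,S=cloud("scene"); z=S[...,2]
for c,lo in(((.64,.25),.03),((.627,.13),.015),((.541,.2),.03),((.536,.088),.015)):
    m=(z>lo)&(np.hypot(S[...,0]-c[0],S[...,1]-c[1])<.045); print(c,m.sum(),rect(S[m][:,:2]))
E
```

```text
[[-0.9888, -0.1495, -0.0004, 0.5057], [-0.1495, 0.9888, 0.0003, -0.2431], [0.0004, 0.0004, -1.0, 0.1595], [0.0, 0.0, 0.0, 1.0]]
(611, array([ 0.5057, -0.2447,  0.0491]), np.float64(0.0003)) (1743, array([ 0.4934, -0.1655,  0.055 ]), np.float64(0.00033))
(0.64, 0.25) 236 [643.6 251.2  26.5  27.3  16.6]
(0.627, 0.13) 407 [636.6 131.   70.1  38.4   8.2]
(0.541, 0.2) 227 [541.6 200.3  37.7  35.3  54.5]
(0.536, 0.088) 245 [537.6  89.9  32.8  49.6  67. ]
```

View pics/fin.png

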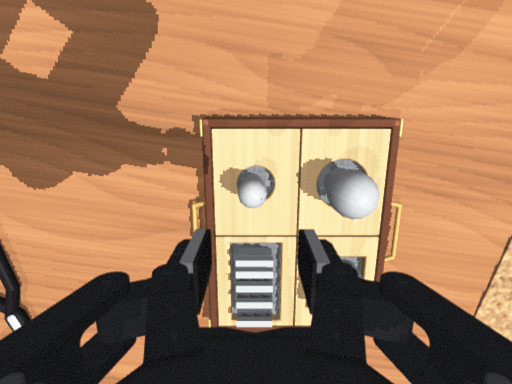

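Small punch (254,187) stands in the small recess with its head at the right height. The large punch (352,190) and swage (256,282) are in place, and the other pieces have not moved. Handing in.

```bash
python3 -c "
from cell import order; print(order.hand_in())"
```

```text
the job is handed in; nothing more can be done
None
```

The doming cube, swage block, large punch and small punch are each standing in their own recess, set down in the order listed, and the job was handed in at about 30 s; the bench block and flat punch were left where they stood.

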